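# Index the vial carousel and hold the magnifier over the vial

### The arm

A 7-joint arm with a two-finger parallel gripper is mounted at the origin on a cart in front of the work surface, level with it; the furniture and walls round the work are solid. World frame = base frame: x ahead of the robot, y to its left, z up, the work surface at z = 0. Lengths are in mm, angles in rad, forces in N, time in s.
With the tool pointing down it reaches from about 400 to 900 mm from the base axis. Payload 5.5 kg.
Tool frame: the origin (TCP) lies at the very end of the fingers, on their centre line; the grasp point (between the pads) lies 19 mm behind it; z points along the fingers, x is the direction in which the jaws open and shut, and the axes are right-handed (so a half turn about z gives the same grasp; the last joint's range is limited). The gripper opens to 92 mm and grips with 3 to 60 N. Pads are 19 mm wide; open, the fingers measure 130 mm over their backs; the gripper's body (75 mm by 190 mm) begins 47 mm behind the grasp point.
Start: joints at [1.429, 0.501, -0.427, 1.55, 0.221, 1.138, -0.21], TCP at [256.025, -597.454, 226.729] pointing down, gripper open.
Joint ranges: [-2.88, 2.88], [-0.31, 2.03], [-1.54, 1.56], [0.2, 2.42], [-1.41, 4.55], [0.19, 2.02], [-2.57, 2.57]. Speed limits (rad/s): [2.57, 2.57, 3.14, 3.14, 3.14, 3.14, 3.14].

### API

Orientations are given as a rotation vector (axis times angle).
In Python, from cell import env, grab_frame, calibration, job, look_for, place_of gives the robot as it stands. The module is installed in compiled form; this text tells all that it offers.
- The arm moves only by the shell command python3 -m handwheel 'ROWS' [FORCE]. ROWS is JSON, a list of rows, each an object of numbers: "x", "y", "z": the shift along the tool's x, y, z in cm; "ax", "ay", "az": the turn, a rotation vector about the tool's x, y, z in degrees; "jaw": the opening, from -1 (shut) to 1 (fully open), so that 0 is half open. In form: [{"x": .., "y": .., "z": .., "ax": .., "ay": .., "az": .., "jaw": ..}, ...]. A call has 1 to 20 rows; each row is the pose to reach, as a shift and turn from the pose commanded when the call began, along the tool's axes at that moment; what a row does not reach only later rows make up. A row lasts 1/10 s, in which the tool goes at most 50 mm and 8.59 degrees, less where a joint would pass 70% of its speed; a pose out of reach is approached as far as the arm can. A call with a gripper value outside its range is refused whole. The fingers move at their own pace and stop on an object; FORCE is the grip in N (left out, the last holds). Time passes only in rows, so rows that repeat a pose let the fingers close. It gives the time, the measured TCP pose, the force and the opening at its end, in the units of the state.
- env.read_state(): the state, without advancing time (a new reading comes with each control period).
- grab_frame(name): name is "side" or "top" or "wrist"; returns (picture, depth): 480x640x3 uint8, blue, green, red; 480x640 float32, mm along the optical axis (not along the pixel's ray), 0 where there is no reading.
- calibration(name): a dict with "fx", "fy", "cx", "cy" (pixels), "k1" (the pictures are not rectified: a ray, as slopes to the right and down, at radius r is drawn at 1 + k1 r^2 times it, then the intrinsics apply), "R" (3x3) and "t" (3): a world point X has camera coordinates R X + t; the wrist camera has in their place "mount" (4x4, takes a point from camera to tool coordinates, whose origin is the TCP and whose axes are the tool frame's). Camera axes: x right, y down, z forward; pixel columns grow to the right and rows downward; lengths in mm; the calibration is good to about 2 mm. A picture is of the moment at which its call begins: read the wrist's pose just before it. calibration takes no time and is no camera call.
- job.hand_in(): hands the job in, once; it reports no verdict.
Trained networks look in the newest picture that a camera, given by its name, has taken for a name from the list of things; names that differ only in an ending like _2 or _b are one class to them, and where a whole thing is asked for, a point or a joint stands for the part that bears it (a point fixed in the world has none). Each returns a list of dicts, best first, with "conf" (0 to 1); they miss things now and then, are a little off and sometimes report something else, mostly with a low value. They report only what shows in the picture. A call takes as long as a camera call.
- look_for(camera, label): "extent" ([left, top, width, height] in pixels, round what is visible of it).
- place_of(camera, label): "uv" ([column, row] in pixels: a listed point, or the origin of a listed thing).
The state is a dict: "t": time; "joint_positions": joint angles; "dq": joint speeds; "effort": joint torques, N m; "eef_pos": TCP position; "eef_rot": TCP orientation; "ft_force": force on the tool from outside, world axes, zero at the start; "moment": the same for the moment, N m; "width": finger opening in mm.
Only numpy, scipy, OpenCV 4.12 (cv2) and the standard library are available. Lean on these libraries where they do the work, as an engineer would, in place of code of your own. Each camera call takes 0.05 s, during which the arm holds its last target.

### The job

Turn the vial carousel by its black bar grip one click to the left or right, whichever brings the red-capped vial to the viewing place at the red stripe, and let it seat in its detent. Then swing the spring-loaded magnifier arm by its blue post over that vial, all the way to its stop, and finish while holding it there against the spring with the gripper's fingers: do not let go. All three vials stay upright in their cups, and the things standing round the station stay where they are.

Things in the scene. Friction and masses are not known exactly. Their poses are not given: they have to be found in the camera images.
- station: Inspection station fixed to the worktop: grey base plate 200x300x12 mm carrying a turning vial carousel and, beside it, a magnifier arm. Origin on the worktop surface (z 0) under the carousel's axis; z up; its -x axis points from the carousel's axis to the viewing place (red stripe at the edge of the base, on the robot's side); the arm's pivot post is at its (-55, -130) mm, i.e. on its -y side. It may stand yawed up to 0.3 rad.
- carousel (a joint): Turn of the carousel (six-lobed aluminium star wheel with six cups on a circle of 55 mm radius, 60 degrees apart), rad, 0 at the start, positive counter-clockwise seen from above. A spring roller on the +y side of the base clicks it into detents every 60 degrees (1.047 rad), needing up to about 0.25 N m; let go between detents, it runs into the nearest one. It turns both ways.
- carousel_grip (a point): Centre of the carousel's black bar grip, on the axis, 122 mm above the worktop. The bar is 40 mm long, 14 mm thick and 34 mm high (105 to 139 mm above the worktop) and turns with the carousel; at the start its 40 mm length lies along the station's x axis (this point's x axis lies along the bar). Below it is a 16 mm round stem; the vials' tops are 92 mm above the worktop, the cups' rims 54 mm.
- viewing_place (a point): Point 55 mm from the carousel's axis on the robot's side, 67 mm above the worktop: where, within 2 mm, the centre of a vial standing in the cup at the viewing place is.
- vial_red_centre (a point): Centre of the vial with the RED cap (26 mm across, 54 mm high), standing loose in a cup of the carousel, 15 to 16 mm deep and 29 mm wide. At the start it is in the cup next to the viewing place, on one side or the other (the green one is on the other side).
- vial_blue_centre (a point): Centre of the vial with the blue cap, same size, in the cup at the viewing place at the start.
- vial_green_centre (a point): Centre of the vial with the green cap, same size, in the other cup next to the viewing place.
- lens_arm (a joint): Swing of the magnifier arm about its upright pivot, rad: 0 parked, 1.0 at its stop, where the lens is over the viewing place; grows clockwise seen from above. A return spring pulls it back to 0 with 0.2 N m at 0 rising to 0.4 N m at 1.0 (about 2.6 to 5.1 N at the blue post), so it goes back whenever it is let go.
- lens_arm_pivot (a point): Point on the arm's upright pivot axis, at the height of the middle of the blue finger post (142 mm above the worktop).
- lens_arm_post (a point): Middle of the blue upright finger post on the arm, 78 mm from the pivot axis; round, 13.6 mm across; blue part 129 to 155 mm above the worktop, 12 mm steel post below it. Arm and lens lie under it, tops 112 mm above the worktop (hub at the pivot up to 121 mm). The post circles clockwise about the pivot axis, away from the robot, as the arm is swung to its stop.
- lens_centre (a point): Centre of the round magnifier lens (black ring 47 mm across) at the end of the arm, 130 mm from the pivot axis, 108 mm above the worktop.
- iodine_bottle_centre (a point): Bystander: brown bottle with yellow cap (the one near the tape roll; a like one stands further back), 48 across, 105 high mm, loose on the worktop; its centre. Leave it alone.
- calculator_centre (a point): Bystander: dark calculator lying flat, 118x68x14 mm, loose on the worktop; its centre. Leave it alone.
- medical_tape_centre (a point): Bystander: beige roll of tape lying flat, 104 across, 25 high mm, loose on the worktop; its centre. Leave it alone.
- gauze_pack_centre (a point): Bystander: white and blue flat gauze pack, 52x75x9 mm, loose on the worktop; its centre. Leave it alone.

How it is judged:
By the outcome, as a careful person would: the job done as asked, in the order asked, and still so for the second after the job is handed in, while the arm keeps its last pose, push and grip.
It also fails if it takes over 48 s, if anything falls off the work surface, if the arm or the gripper's body presses on something with over 40 N, if the wrist force passes 120 N, or if a joint passes its speed limit or range.

## Working session

There is one attempt and no reset: what is moved stays moved. The work goes in short steps, Python scripts to look and compute and a shell command to move; the robot and the scene stay as the last step left them, time stands still between calls to the robot, and variables do not carry over. Pictures are saved under pics/ and viewed, and the job is handed in when it is done.

```bash
mkdir -p pics
cat > h.py <<'E'
import numpy as np, cv2
from cell import env, grab_frame, calibration, job, look_for, place_of
from scipy.spatial.transform import Rotation as Ro
def cam(name,st=None):
    c=calibration(name)
    if 'R' in c: return c,np.array(c['R']),np.array(c['t'])
    M=np.array(c['mount']); T=np.eye(4); T[:3,:3]=Ro.from_rotvec(st['eef_rot']).as_matrix(); T[:3,3]=st['eef_pos']
    W=np.linalg.inv(T@M); return c,W[:3,:3],W[:3,3]
def ray(c,R,t,uv):
    a=np.array([(uv[0]-c['cx'])/c['fx'],(uv[1]-c['cy'])/c['fy']]); b=a.copy()
    for _ in range(20): b=a/(1+c['k1']*(b@b))
    return -R.T@t, R.T@np.array([b[0],b[1],1.])
def atz(c,R,t,uv,z):
    o,d=ray(c,R,t,uv); return o+d*(z-o[2])/d[2]
def proj(c,R,t,X):
    p=R@np.array(X,float)+t; b=p[:2]/p[2]; b=b*(1+c['k1']*(b@b)); return np.array([c['fx']*b[0]+c['cx'],c['fy']*b[1]+c['cy']])
E
python3 - <<'E'
from h import *
s=env.read_state(); print({k:np.round(v,3) for k,v in s.items()})
names={'carousel_grip':122,'viewing_place':67,'vial_red_centre':65,'vial_blue_centre':65,'vial_green_centre':65,'lens_arm_pivot':142,'lens_arm_post':142,'lens_centre':108,'station':0,'iodine_bottle_centre':52,'medical_tape_centre':12}
for n in ['top','side']:
    im,d=grab_frame(n); cv2.imwrite(f'pics/{n}0.png',im); C=cam(n)
    for k,z in names.items():
        r=place_of(n,k)[:1]
        for q in r: print(n,k,np.round(q['uv'],1),round(q['conf'],2),np.round(atz(*C,q['uv'],z),1))
E
```

```text
{'t': np.float64(0.0), 'joint_positions': array([ 1.429,  0.502, -0.427,  1.551,  0.221,  1.138, -0.21 ]), 'dq': array([-0.001,  0.001, -0.001, -0.001,  0.   ,  0.   , -0.001]), 'effort': array([-0.0000e+00, -5.6658e+01, -5.8160e+00, -2.7911e+01, -6.9000e-02,
        3.1000e-02,  0.0000e+00]), 'eef_pos': array([ 255.667, -596.843,  225.654]), 'eef_rot': array([-2.622,  1.729,  0.003]), 'ft_force': array([-0.324, -0.473,  0.262]), 'moment': array([0.001, 0.018, 0.042]), 'width': np.float64(91.654)}
top carousel_grip [342.6 196.1] 0.87 [611.4  63.4 122. ]
top viewing_place [343.3 223.3] 0.58 [548.   61.4  67. ]
top vial_red_centre [323.4 215.6] 0.43 [569.3 112.6  65. ]
top vial_blue_centre [343.6 224.2] 0.51 [545.8  60.7  65. ]
top vial_green_centre [360.8 208.1] 0.62 [586.8  14.9  65. ]
top lens_arm_pivot [394.6 218.2] 0.76 [551.9 -61.4 142. ]
top lens_arm_post [381.9 246.5] 0.86 [483.7 -28.5 142. ]
top lens_centre [370.4 264.2] 0.82 [441.   -2.5 108. ]
top station [343.6 199.4] 0.23 [618.9  56.9   0. ]
top iodine_bottle_centre [198.4 258.2] 0.84 [465.1 446.5  52. ]
top medical_tape_centre [213.3 217.2] 0.74 [577.1 415.   12. ]
side carousel_grip [282.6 221.2] 0.72 [597.3  75.2 122. ]
side viewing_place [300.2 234. ] 0.63 [554.4  65.5  67. ]
side vial_red_centre [294.1 247.6] 0.47 [571.8 112.6  65. ]
side vial_blue_centre [282.9 220.2] 0.74 [597.9   6.1  65. ]
side vial_green_centre [289.7 223.9] 0.59 [580.3  22.2  65. ]
side lens_arm_pivot [357.1 188.5] 0.75 [400.2 -18.1 142. ]
side lens_arm_post [324.  185.7] 0.76 [485.6 -36.  142. ]
side lens_centre [342.5 200.4] 0.68 [437.9 -13.4 108. ]
side station [285.7 253. ] 0.75 [594.6  64.9   0. ]
side iodine_bottle_centre [351.7 362.6] 0.89 [465.1 445.8  52. ]
side medical_tape_centre [301.8 360.3] 0.62 [566.9 407.   12. ]
```

Run:
```python
import cv2
a=cv2.imread('pics/top0.png');b=cv2.imread('pics/side0.png')
cv2.imwrite('pics/topc.png',cv2.resize(a[130:310,260:460],None,fx=3.3,fy=3.3,interpolation=cv2.INTER_CUBIC))
cv2.imwrite('pics/sidec.png',cv2.resize(b[140:300,220:420],None,fx=3.5,fy=3.5,interpolation=cv2.INTER_CUBIC))
```

```text
(no output)
```

View pics/topc.png

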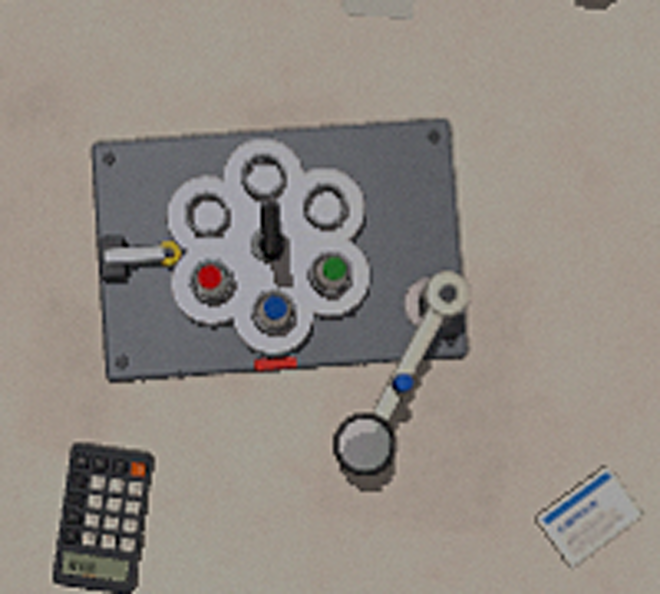

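View pics/sidec.png

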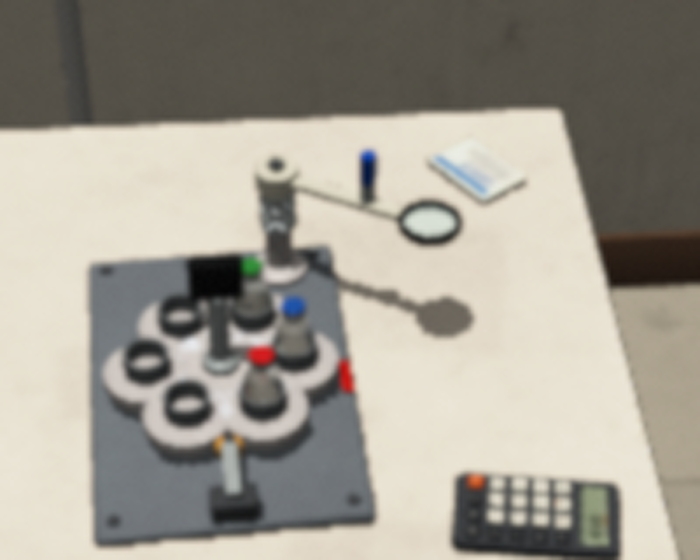

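View pics/top0.png

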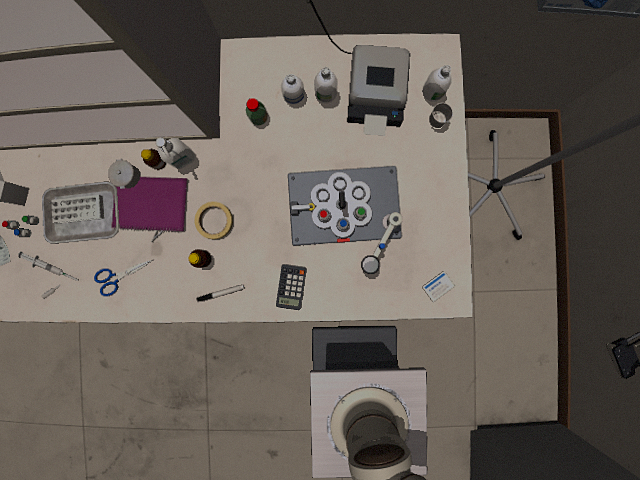

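View pics/side0.png

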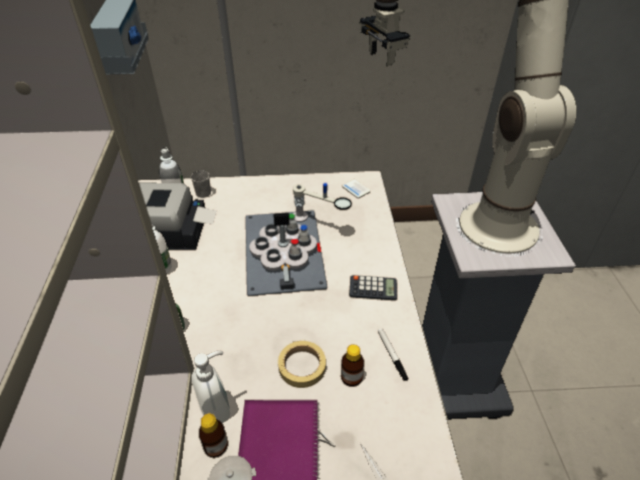

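```bash
cat >> h.py <<'E'
def plan(target,yaw=None,frm=None):
    "shift cm in tool axes and az deg to take tool x to world angle yaw, pointing down; from measured pose"
    s=env.read_state(); R=Ro.from_rotvec(s['eef_rot']).as_matrix()
    sh=R.T@(np.array(target)-s['eef_pos'])/10
    out=[np.round(sh,2)]
    if yaw is not None:
        y=np.deg2rad(yaw); G=np.array([[np.cos(y),np.sin(y),0],[np.sin(y),-np.cos(y),0],[0,0,-1.]])
        out.append(np.round(np.rad2deg(Ro.from_matrix(R.T@G).as_rotvec()),1))
    return out
def xang():
    R=Ro.from_rotvec(env.read_state()['eef_rot']).as_matrix(); return np.rad2deg(np.arctan2(R[1,0],R[0,0]))
E
python3 - <<'E'
from h import *
print(np.round(calibration('wrist')['mount'],3),calibration('wrist')['fx'], xang())
C=cam('top'); f=lambda u,v:(260+(u+.5)/3.3-.5,130+(v+.5)/3.3-.5)
for q in [(95,145),(448,121),(467,355),(109,381)]: print(np.round(atz(*C,f(*q),12),1))
print(np.round(atz(*C,f(275,365),12),1))
print(plan([560,20,260],-86))
E
```

```text
[[ 1.00000e+00  0.00000e+00  1.00000e-03  1.92000e-01]
 [-0.00000e+00  9.58000e-01  2.87000e-01 -7.80390e+01]
 [-1.00000e-03 -2.87000e-01  9.58000e-01 -1.59176e+02]
 [ 0.00000e+00  0.00000e+00  0.00000e+00  1.00000e+00]] 353.0973080857656 -66.80324399662071
[691.9 206.3  12. ]
[705.5 -86.6  12. ]
[511.2 -96.3  12. ]
[496.1 198.   12. ]
[506.3  61.5  12. ]
[array([-44.78, -52.26,  -3.33]), array([-0. , -0. , 19.2])]
```

Run:
```python
from h import *
print(plan([590,20,280],-87))
```

```text
[array([-43.6 , -55.02,  -5.33]), array([-0. , -0. , 20.2])]
```

```bash
python3 -m handwheel '[{"z":-5.3},{"z":-5.3},{"x":-43.6,"y":-55,"z":-5.3,"az":20.2},{"x":-43.6,"y":-55,"z":-5.3,"az":20.2},{"x":-43.6,"y":-55,"z":-5.3,"az":20.2},{"x":-43.6,"y":-55,"z":-5.3,"az":20.2},{"x":-43.6,"y":-55,"z":-5.3,"az":20.2},{"x":-43.6,"y":-55,"z":-5.3,"az":20.2},{"x":-43.6,"y":-55,"z":-5.3,"az":20.2},{"x":-43.6,"y":-55,"z":-5.3,"az":20.2},{"x":-43.6,"y":-55,"z":-5.3,"az":20.2},{"x":-43.6,"y":-55,"z":-5.3,"az":20.2},{"x":-43.6,"y":-55,"z":-5.3,"az":20.2},{"x":-43.6,"y":-55,"z":-5.3,"az":20.2},{"x":-43.6,"y":-55,"z":-5.3,"az":20.2},{"x":-43.6,"y":-55,"z":-5.3,"az":20.2},{"x":-43.6,"y":-55,"z":-5.3,"az":20.2},{"x":-43.6,"y":-55,"z":-5.3,"az":20.2},{"x":-43.6,"y":-55,"z":-5.3,"az":20.2},{"x":-43.6,"y":-55,"z":-5.3,"az":20.2}]'
cat > wl.py <<'E'
from h import *
import sys
s=env.read_state(); print(s['t'],np.round(s['eef_pos'],1),xang(),np.round(s['joint_positions'],2),'F',np.round(s['ft_force'],1),'w',s['width'])
im,d=grab_frame('wrist'); cv2.imwrite(f'pics/{sys.argv[1]}.png',im); np.save('d.npy',d); C=cam('wrist',s)
names={'carousel_grip':122,'viewing_place':67,'vial_red_centre':67,'vial_blue_centre':67,'vial_green_centre':67,'lens_arm_pivot':142,'lens_arm_post':142,'lens_centre':108}
for k in sys.argv[2:] or names:
    for q in place_of('wrist',k)[:1]: print(k,np.round(q['uv'],1),round(q['conf'],2),np.round(atz(*C,q['uv'],names[k]),1))
E
python3 wl.py w1
```

```text
1.2 [ 256.  -597.4  226.7] -66.80324399662071 [ 1.43  0.5  -0.43  1.55  0.22  1.14 -0.21] F [-0.1  0.6  0. ] w 91.60077328328562schema error: expected keys x, y, z, ax, ay, az, jaw
```

View pics/w1.png

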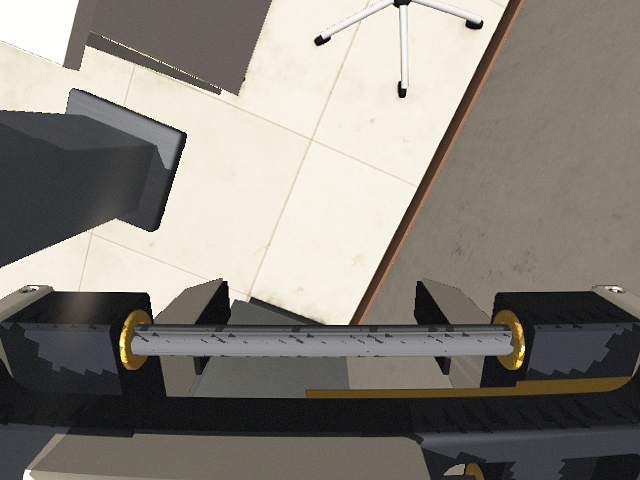

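Run:
```python
from h import *
print(plan([530,20,280],-87))
```

```text
[array([-45.97, -49.5 ,  -5.32]), array([-0. , -0. , 20.2])]
```

```bash
python3 -m handwheel '[{"x":0,"y":0,"z":-5.3,"ax":0,"ay":0,"az":0,"jaw":1},{"x":-46,"y":-49.5,"z":-5.3,"ax":0,"ay":0,"az":20.2,"jaw":1},{"x":-46,"y":-49.5,"z":-5.3,"ax":0,"ay":0,"az":20.2,"jaw":1},{"x":-46,"y":-49.5,"z":-5.3,"ax":0,"ay":0,"az":20.2,"jaw":1},{"x":-46,"y":-49.5,"z":-5.3,"ax":0,"ay":0,"az":20.2,"jaw":1},{"x":-46,"y":-49.5,"z":-5.3,"ax":0,"ay":0,"az":20.2,"jaw":1},{"x":-46,"y":-49.5,"z":-5.3,"ax":0,"ay":0,"az":20.2,"jaw":1},{"x":-46,"y":-49.5,"z":-5.3,"ax":0,"ay":0,"az":20.2,"jaw":1},{"x":-46,"y":-49.5,"z":-5.3,"ax":0,"ay":0,"az":20.2,"jaw":1},{"x":-46,"y":-49.5,"z":-5.3,"ax":0,"ay":0,"az":20.2,"jaw":1},{"x":-46,"y":-49.5,"z":-5.3,"ax":0,"ay":0,"az":20.2,"jaw":1},{"x":-46,"y":-49.5,"z":-5.3,"ax":0,"ay":0,"az":20.2,"jaw":1},{"x":-46,"y":-49.5,"z":-5.3,"ax":0,"ay":0,"az":20.2,"jaw":1},{"x":-46,"y":-49.5,"z":-5.3,"ax":0,"ay":0,"az":20.2,"jaw":1},{"x":-46,"y":-49.5,"z":-5.3,"ax":0,"ay":0,"az":20.2,"jaw":1},{"x":-46,"y":-49.5,"z":-5.3,"ax":0,"ay":0,"az":20.2,"jaw":1},{"x":-46,"y":-49.5,"z":-5.3,"ax":0,"ay":0,"az":20.2,"jaw":1},{"x":-46,"y":-49.5,"z":-5.3,"ax":0,"ay":0,"az":20.2,"jaw":1}]'
python3 wl.py w2
```

```text
t: 3.45
eef_pos: [529.5, 18.6, 279.5]
eef_rot: [2.276, -2.164, 0.0]
ft_force: [1.1, -1.0, 0.1]
width: 91.7
3.45 [529.5  18.6 279.5] -87.12538871058372 [ 0.56  0.28 -0.78  1.78  0.22  1.16 -1.8 ] F [ 1.1 -1.   0.1] w 91.73510718022396
carousel_grip [269.1 137.2] 0.64 [603.   67.6 122. ]
viewing_place [283.  193.9] 0.65 [544.7  60.   67. ]
vial_red_centre [230.7 164.3] 0.92 [573.1 115.1  67. ]
vial_blue_centre [279.3 189.6] 0.87 [549.1  64.   67. ]
vial_green_centre [326.5 164.2] 0.63 [577.9  15.7  67. ]
lens_arm_pivot [422.7 204.1] 0.91 [554.8 -67.  142. ]
lens_arm_post [370.7 272.8] 0.9 [489.7 -28.  142. ]
lens_centre [337.9 306.6] 0.69 [436.8  -3.2 108. ]
```

View pics/w2.png

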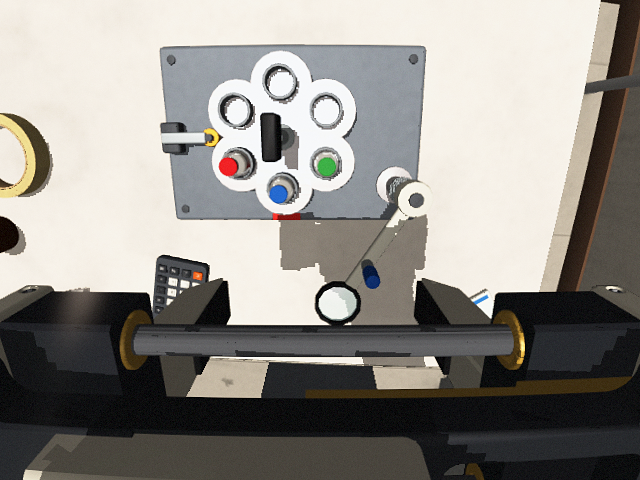

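```bash
cat > fit.py <<'E'
import numpy as np
r=55; c=lambda a:(r*np.cos(np.deg2rad(a)),r*np.sin(np.deg2rad(a)))
L=np.array([(0,0),(-55,-130),c(120),c(180),c(240)]);W=np.array([(603,67.6),(554.8,-67),(573.1,115.1),(549.1,64),(577.9,15.7)])
l=L-L.mean(0);w=W-W.mean(0)
ps=np.arctan2((l[:,0]*w[:,1]-l[:,1]*w[:,0]).sum(),(l*w).sum());R=np.array([[np.cos(ps),-np.sin(ps)],[np.sin(ps),np.cos(ps)]])
O=W.mean(0)-R@L.mean(0);print(ps,O,W-(L@R.T+O))
E
python3 fit.py
python3 - <<'E'
from h import *
d=np.load('d.npy'); im=cv2.imread('pics/w2.png'); s=env.read_state(); C=cam('wrist',s); R,t=C[1],C[2]
# bar top points by depth: z 134..142
v,u=np.mgrid[90:220,200:460]
P=[]
for uu,vv in zip(u.ravel(),v.ravel()):
    if d[vv,uu]>0:
        o,r=ray(*C,(uu,vv)); p=o+r*d[vv,uu]
        P.append([*p,uu,vv])
P=np.array(P)
B=P[(P[:,2]>130)&(P[:,2]<146)&(P[:,3]<310)]
c=cv2.minAreaRect(B[:,:2].astype(np.float32)); print(len(B),c,B[:,:3].mean(0))
B=P[(P[:,2]>113)&(P[:,2]<130)&(P[:,3]>370)]; print('hub',len(B),cv2.minAreaRect(B[:,:2].astype(np.float32)))
cv2.imwrite('pics/w2z.png',cv2.resize(im[90:240,190:450],None,fx=3,fy=3,interpolation=cv2.INTER_CUBIC))
E
```

```text
0.05190742303167722 [603.18656567  66.75715676] [[-0.18656567  0.84284324]
 [-0.20557964 -1.07862577]
 [-0.15229213  2.20241338]
 [ 0.8393555   0.09646965]
 [-0.29491805 -2.0631005 ]]
876 ((603.8651123046875, 66.88272857666016), (39.37351989746094, 14.352287292480469), 3.570020914077759) [604.30219434  66.38544869 139.72811569]
hub 1114 ((552.5791015625, -64.96184539794922), (33.4012336730957, 39.097747802734375), 84.96007537841797)
```

View pics/w2z.png

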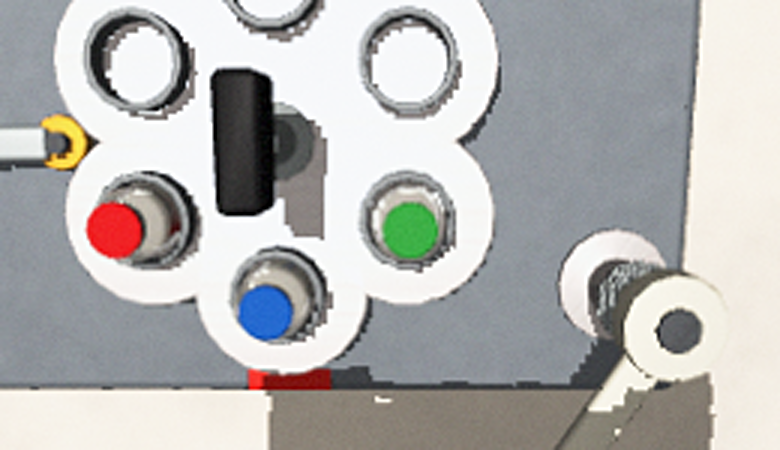

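Run:
```python
from h import *
print(plan([603.5,66.8,175],-79))
```

```text
[array([-4.3 , -7.6 , 10.48]), array([-0., -0., -8.])]
```

```bash
python3 -m handwheel '[{"x":-4.3,"y":-7.6,"z":10.4,"ax":0,"ay":0,"az":-8,"jaw":1},{"x":-4.3,"y":-7.6,"z":10.4,"ax":0,"ay":0,"az":-8,"jaw":1},{"x":-4.3,"y":-7.6,"z":10.4,"ax":0,"ay":0,"az":-8,"jaw":1},{"x":-4.3,"y":-7.6,"z":10.4,"ax":0,"ay":0,"az":-8,"jaw":1},{"x":-4.3,"y":-7.6,"z":10.4,"ax":0,"ay":0,"az":-8,"jaw":1}]'
python3 - <<'E'
from h import *
s=env.read_state();print(xang(),np.round(s['joint_positions'],2),plan([603.5,66.8,106],-87),plan([603.5,66.8,106],93))
E
```

```text
t: 4.4
eef_pos: [602.8, 67.7, 175.0]
eef_rot: [2.424, -1.997, -0.003]
ft_force: [0.4, -0.0, 1.0]
width: 91.9
-78.94984055798137 [ 0.38  0.55 -0.73  1.7   0.41  1.05 -1.86] [array([ 0.11, -0.06,  6.9 ]), array([0.1, 0.1, 8.1])] [array([ 0.11, -0.06,  6.9 ]), array([-1.000e-01,  2.000e-01, -1.719e+02])]
```

```bash
python3 -m handwheel '[{"x":0,"y":0,"z":0,"ax":0,"ay":0,"az":16,"jaw":1},{"x":0,"y":0,"z":0,"ax":0,"ay":0,"az":16,"jaw":1},{"x":0,"y":0,"z":0,"ax":0,"ay":0,"az":16,"jaw":1}]'
python3 - <<'E'
from h import *
s=env.read_state();print(xang(),np.round(s['joint_positions'],2))
E
```

```text
t: 4.7
eef_pos: [604.1, 66.4, 178.0]
eef_rot: [-2.119, 2.317, -0.005]
ft_force: [-0.1, -0.8, 0.4]
width: 91.9
-95.1242587056772 [ 0.34  0.53 -0.67  1.7   0.37  1.04 -2.11]
```

Run:
```python
from h import *
print(plan([603.5,66.8,106],-87))
```

```text
[array([-0.04,  0.08,  7.2 ]), array([-0.2, -0.1, -8.1])]
```

```bash
python3 -m handwheel '[{"x":0,"y":0,"z":3,"ax":0,"ay":0,"az":-8,"jaw":1},{"x":0,"y":0,"z":6.9,"ax":0,"ay":0,"az":-8,"jaw":1},{"x":0,"y":0,"z":6.9,"ax":0,"ay":0,"az":-8,"jaw":1},{"x":0,"y":0,"z":6.9,"ax":0,"ay":0,"az":-8,"jaw":1},{"x":0,"y":0,"z":6.9,"ax":0,"ay":0,"az":-8,"jaw":1}]'
python3 wl.py w3 carousel_grip
python3 -c "
from h import *
print(plan([603.5,66.8,106],-87))"
```

```text
t: 5.2
eef_pos: [605.1, 67.5, 109.3]
eef_rot: [-2.277, 2.16, -0.004]
ft_force: [0.1, -0.7, 0.8]
width: 92.0
5.2 [605.1  67.5 109.3] -86.96989023794298 [ 0.33  0.62 -0.65  1.75  0.46  0.93 -2.04] F [ 0.1 -0.7  0.8] w 91.95556116816552
carousel_grip [324.9 318.1] 0.64 [601.3  65.8 122. ]
[array([0.06, 0.16, 0.31]), array([-0.2, -0. ,  0. ])]
```

View pics/w3.png

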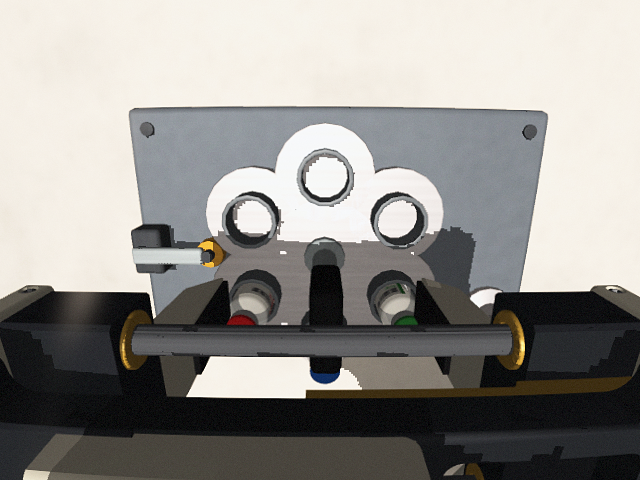

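```bash
python3 -m handwheel '[{"x":0,"y":0.1,"z":0.2,"ax":0,"ay":0,"az":0,"jaw":-1},{"x":0,"y":0.1,"z":0.2,"ax":0,"ay":0,"az":0,"jaw":-1},{"x":0,"y":0.1,"z":0.2,"ax":0,"ay":0,"az":0,"jaw":-1},{"x":0,"y":0.1,"z":0.2,"ax":0,"ay":0,"az":0,"jaw":-1},{"x":0,"y":0.1,"z":0.2,"ax":0,"ay":0,"az":0,"jaw":-1},{"x":0,"y":0.1,"z":0.2,"ax":0,"ay":0,"az":0,"jaw":-1},{"x":0,"y":0.1,"z":0.2,"ax":0,"ay":0,"az":0,"jaw":-1},{"x":0,"y":0.1,"z":0.2,"ax":0,"ay":0,"az":0,"jaw":-1}]' 50
python3 -c "
from h import *
print(plan([603.5,66.8,106],-87))"
```

```text
t: 6.1
eef_pos: [602.5, 67.2, 104.7]
eef_rot: [2.279, -2.163, -0.0]
ft_force: [-0.8, -0.1, 0.1]
width: 32.3
[array([ 0.05, -0.1 , -0.13]), array([ 0.,  0., -0.])]
```

```bash
python3 -m handwheel '[{"x":0,"y":0,"z":0,"ax":0,"ay":0,"az":0,"jaw":-1},{"x":0,"y":0,"z":0,"ax":0,"ay":0,"az":0,"jaw":-1},{"x":0,"y":0,"z":0,"ax":0,"ay":0,"az":0,"jaw":-1},{"x":0,"y":0,"z":0,"ax":0,"ay":0,"az":0,"jaw":-1},{"x":0,"y":0,"z":0,"ax":0,"ay":0,"az":0,"jaw":-1}]'
python3 -c "
from h import *
print(xang(),env.read_state()['moment'])"
```

```text
t: 6.6
eef_pos: [602.6, 65.8, 104.7]
eef_rot: [2.277, -2.163, 0.001]
ft_force: [-0.3, -5.0, 1.7]
width: 13.8
-87.06993409871792 [-0.8433619   0.07113954 -0.07170116]
```

```bash
python3 -m handwheel '[{"x":0,"y":0,"z":0,"ax":0,"ay":0,"az":-2,"jaw":-1},{"x":0,"y":0,"z":0,"ax":0,"ay":0,"az":-5,"jaw":-1},{"x":0,"y":0,"z":0,"ax":0,"ay":0,"az":-9,"jaw":-1},{"x":0,"y":0,"z":0,"ax":0,"ay":0,"az":-13,"jaw":-1},{"x":0,"y":0,"z":0,"ax":0,"ay":0,"az":-17,"jaw":-1},{"x":0,"y":0,"z":0,"ax":0,"ay":0,"az":-21,"jaw":-1},{"x":0,"y":0,"z":0,"ax":0,"ay":0,"az":-25,"jaw":-1},{"x":0,"y":0,"z":0,"ax":0,"ay":0,"az":-29,"jaw":-1},{"x":0,"y":0,"z":0,"ax":0,"ay":0,"az":-33,"jaw":-1},{"x":0,"y":0,"z":0,"ax":0,"ay":0,"az":-37,"jaw":-1},{"x":0,"y":0,"z":0,"ax":0,"ay":0,"az":-41,"jaw":-1},{"x":0,"y":0,"z":0,"ax":0,"ay":0,"az":-45,"jaw":-1},{"x":0,"y":0,"z":0,"ax":0,"ay":0,"az":-49,"jaw":-1},{"x":0,"y":0,"z":0,"ax":0,"ay":0,"az":-53,"jaw":-1},{"x":0,"y":0,"z":0,"ax":0,"ay":0,"az":-56,"jaw":-1},{"x":0,"y":0,"z":0,"ax":0,"ay":0,"az":-58,"jaw":-1},{"x":0,"y":0,"z":0,"ax":0,"ay":0,"az":-60,"jaw":-1},{"x":0,"y":0,"z":0,"ax":0,"ay":0,"az":-60,"jaw":-1},{"x":0,"y":0,"z":0,"ax":0,"ay":0,"az":-60,"jaw":-1},{"x":0,"y":0,"z":0,"ax":0,"ay":0,"az":-60,"jaw":-1}]'
python3 -c "
from h import *
s=env.read_state();print(xang(),s['moment'],np.round(s['joint_positions'],2))"
python3 wl.py w4 carousel_grip vial_red_centre
```

```text
t: 8.6
eef_pos: [602.6, 65.9, 104.7]
eef_rot: [3.053, -0.736, 0.0]
ft_force: [-0.4, -5.1, 2.5]
width: 13.7
-27.11136852400503 [-1.03875803 -0.02602824 -0.0400531 ] [ 0.48  0.71 -0.88  1.75  0.64  1.   -1.13]
8.6 [602.6  65.9 104.7] -27.11136852400503 [ 0.48  0.71 -0.88  1.75  0.64  1.   -1.13] F [-0.4 -5.1  2.5] w 13.707673966112196
carousel_grip [320.5 314.2] 0.93 [602.8  66.2 122. ]
```

View pics/w4.png

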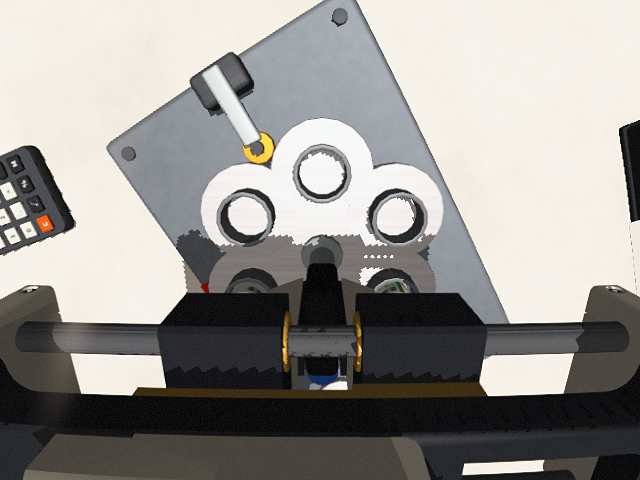

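```bash
python3 -m handwheel '[{"x":0,"y":0,"z":0,"ax":0,"ay":0,"az":0,"jaw":0},{"x":0,"y":0,"z":0,"ax":0,"ay":0,"az":0,"jaw":0},{"x":0,"y":0,"z":0,"ax":0,"ay":0,"az":0,"jaw":0},{"x":0,"y":0,"z":0,"ax":0,"ay":0,"az":0,"jaw":0},{"x":0,"y":0,"z":0,"ax":0,"ay":0,"az":0,"jaw":0},{"x":0,"y":0,"z":-4,"ax":0,"ay":0,"az":0,"jaw":0},{"x":0,"y":0,"z":-8,"ax":0,"ay":0,"az":0,"jaw":0.3},{"x":0,"y":0,"z":-11,"ax":0,"ay":0,"az":0,"jaw":0.3},{"x":0,"y":0,"z":-14,"ax":0,"ay":0,"az":0,"jaw":0.3},{"x":0,"y":0,"z":-14,"ax":0,"ay":0,"az":0,"jaw":0.3}]'
python3 -c "
from h import *
print(plan([520,10,275],-87))"
```

```text
t: 9.75
eef_pos: [604.9, 68.6, 249.4]
eef_rot: [-3.052, 0.732, -0.011]
ft_force: [0.5, -0.4, -0.1]
width: 59.3
[array([-4.89,  9.07, -2.63]), array([-0.4, -0.2, 60. ])]
```

```bash
python3 -c "
from h import *
print(plan([487,-27,245],60))"
```

```text
[array([-6.17, 13.88,  0.34]), array([  0.1,  -0.5, -87. ])]
```

```bash
python3 -m handwheel '[{"x":-6.2,"y":13.9,"z":0.3,"ax":0,"ay":0,"az":-87,"jaw":0.3},{"x":-6.2,"y":13.9,"z":0.3,"ax":0,"ay":0,"az":-87,"jaw":0.3},{"x":-6.2,"y":13.9,"z":0.3,"ax":0,"ay":0,"az":-87,"jaw":0.3},{"x":-6.2,"y":13.9,"z":0.3,"ax":0,"ay":0,"az":-87,"jaw":0.3},{"x":-6.2,"y":13.9,"z":0.3,"ax":0,"ay":0,"az":-87,"jaw":0.3},{"x":-6.2,"y":13.9,"z":0.3,"ax":0,"ay":0,"az":-87,"jaw":0.3},{"x":-6.2,"y":13.9,"z":0.3,"ax":0,"ay":0,"az":-87,"jaw":0.3},{"x":-6.2,"y":13.9,"z":0.3,"ax":0,"ay":0,"az":-87,"jaw":0.3},{"x":-6.2,"y":13.9,"z":0.3,"ax":0,"ay":0,"az":-87,"jaw":0.3},{"x":-6.2,"y":13.9,"z":0.3,"ax":0,"ay":0,"az":-87,"jaw":0.3},{"x":-6.2,"y":13.9,"z":0.3,"ax":0,"ay":0,"az":-87,"jaw":0.3},{"x":-6.2,"y":13.9,"z":0.3,"ax":0,"ay":0,"az":-87,"jaw":0.3},{"x":-6.2,"y":13.9,"z":0.3,"ax":0,"ay":0,"az":-87,"jaw":0.3}]'
python3 wl.py w5
python3 - <<'E'
from h import *
for n in ['top','side']:
    im,d=grab_frame(n); cv2.imwrite(f'pics/{n}1.png',im)
    C=cam(n)
    for k,z in {'vial_red_centre':67,'vial_blue_centre':67,'vial_green_centre':67,'lens_arm_post':142}.items():
        for q in place_of(n,k)[:1]: print(n,k,round(q['conf'],2),np.round(atz(*C,q['uv'],z),1))
a=cv2.imread('pics/side1.png');cv2.imwrite('pics/side1c.png',cv2.resize(a[140:300,220:420],None,fx=3.5,fy=3.5,interpolation=cv2.INTER_CUBIC))
E
```

```text
t: 11.05
eef_pos: [484.0, -28.4, 241.5]
eef_rot: [-2.723, -1.567, 0.0]
ft_force: [-0.1, -0.3, 0.7]
width: 59.2
11.05 [484.  -28.4 241.5] 59.832408258751585 [ 1.12  0.58 -1.47  1.92  0.61  1.23  0.48] F [-0.1 -0.3  0.7] w 59.20906173068521
carousel_grip [483.9 291.9] 0.81 [601.9  67.1 122. ]
viewing_place [436.  227.6] 0.86 [549.4  63.4  67. ]
vial_red_centre [433.2 226.8] 0.91 [547.2  61.4  67. ]
vial_blue_centre [405.1 274.3] 0.61 [578.3  15.2  67. ]
lens_arm_pivot [323.1 329.2] 0.58 [552.1 -66.5 142. ]
lens_arm_post [324.4 238.5] 0.79 [484.7 -26.3 142. ]
lens_centre [323.  172.4] 0.92 [443.9  -3.8 108. ]
top vial_red_centre 0.66 [548.1  67.9  67. ]
top vial_green_centre 0.51 [630.6  20.5  67. ]
top lens_arm_post 0.84 [479.7 -22.6 142. ]
side vial_red_centre 0.56 [544.8  69.9  67. ]
side vial_blue_centre 0.57 [579.1  29.7  67. ]
side vial_green_centre 0.7 [635.2  14.3  67. ]
side lens_arm_post 0.8 [487.2 -22.  142. ]
```

View pics/w5.png

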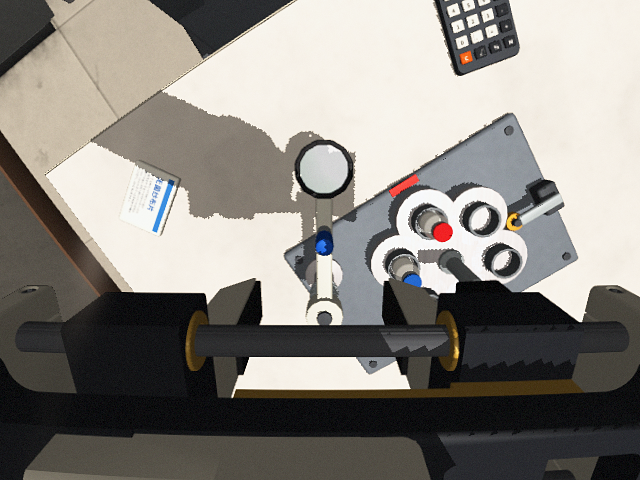

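View pics/side1c.png

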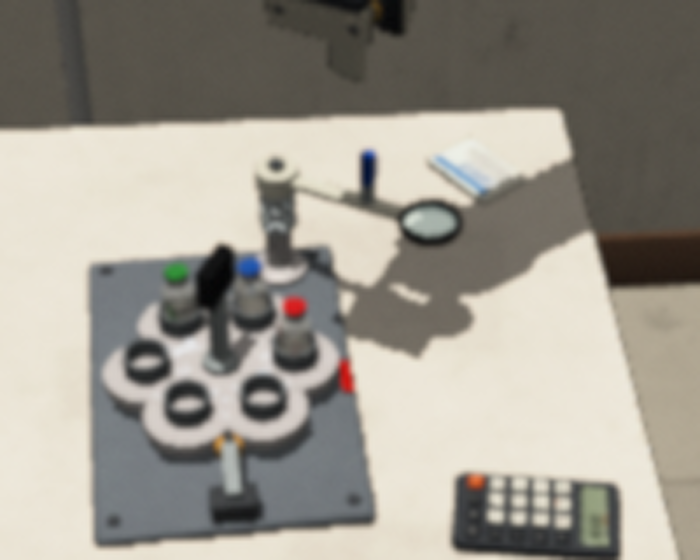

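```bash
python3 -c "
from h import *
print(plan([487,-27,160],40),plan([487,-27,126],40))"
```

```text
[array([0.27, 0.17, 8.17]), array([-0., -0., 20.])] [array([ 0.27,  0.17, 11.57]), array([-0., -0., 20.])]
```

```bash
python3 -m handwheel '[{"x":0.3,"y":0.2,"z":3,"ax":0,"ay":0,"az":8,"jaw":0.3},{"x":0.3,"y":0.2,"z":5,"ax":0,"ay":0,"az":16,"jaw":0.3},{"x":0.3,"y":0.2,"z":6,"ax":0,"ay":0,"az":20,"jaw":0.3},{"x":0.3,"y":0.2,"z":6,"ax":0,"ay":0,"az":20,"jaw":0.3},{"x":0.3,"y":0.2,"z":6,"ax":0,"ay":0,"az":20,"jaw":0.3}]'
python3 wl.py w6 lens_arm_post
python3 -c "
from h import *
print(plan([487,-27,126],40))"
```

```text
t: 12.5
eef_pos: [487.5, -26.7, 182.1]
eef_rot: [2.951, 1.078, 0.0]
ft_force: [0.9, 0.3, 0.7]
width: 59.6
12.5 [487.5 -26.7 182.1] 40.135415461421225 [ 1.01  0.57 -1.29  1.98  0.63  1.08  0.14] F [0.9 0.3 0.7] w 59.618888188819724
lens_arm_post [320.7 266.9] 0.85 [487.2 -26.6 142. ]
[array([-0.1 , -0.04,  5.64]), array([ 0. , -0.1,  0.1])]
```

View pics/w6.png

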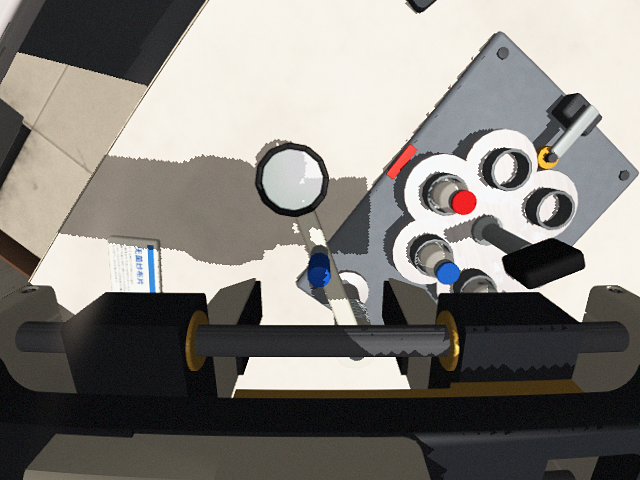

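```bash
python3 -m handwheel '[{"x":0,"y":0,"z":2.8,"ax":0,"ay":0,"az":0,"jaw":0.3},{"x":0,"y":0,"z":5.6,"ax":0,"ay":0,"az":0,"jaw":0.3},{"x":0,"y":0,"z":5.6,"ax":0,"ay":0,"az":0,"jaw":0.3},{"x":0,"y":0,"z":5.6,"ax":0,"ay":0,"az":0,"jaw":-1},{"x":0,"y":0,"z":5.6,"ax":0,"ay":0,"az":0,"jaw":-1},{"x":0,"y":0,"z":5.6,"ax":0,"ay":0,"az":0,"jaw":-1},{"x":0,"y":0,"z":5.6,"ax":0,"ay":0,"az":0,"jaw":-1},{"x":0,"y":0,"z":5.6,"ax":0,"ay":0,"az":0,"jaw":-1},{"x":0,"y":0,"z":5.6,"ax":0,"ay":0,"az":0,"jaw":-1},{"x":0,"y":0,"z":5.6,"ax":0,"ay":0,"az":0,"jaw":-1},{"x":0,"y":0,"z":5.6,"ax":0,"ay":0,"az":0,"jaw":-1},{"x":0,"y":0,"z":5.6,"ax":0,"ay":0,"az":0,"jaw":-1}]' 25
python3 - <<'E'
from h import *
s=env.read_state();print(xang(),np.round(s['joint_positions'],2),s['width'])
p=np.array(s['eef_pos']); R=Ro.from_rotvec(s['eef_rot']).as_matrix()
piv=np.array([555.0,-66.0]); psi=np.rad2deg(.053)
v=p[:2]-piv; print('r,ang',np.hypot(*v),np.rad2deg(np.arctan2(v[1],v[0])))
a0=np.rad2deg(np.arctan2(v[1],v[0]))
for a in np.linspace(a0,90+psi-3,16):
    q=np.array([*(piv+78*np.array([np.cos(np.deg2rad(a)),np.sin(np.deg2rad(a))])),p[2]])
    print(round(a,1),np.round(R.T@(q-p)/10,2))
E
```

```text
t: 13.8
eef_pos: [486.9, -27.1, 125.8]
eef_rot: [2.952, 1.074, -0.002]
ft_force: [-3.8, -1.7, 5.2]
width: 13.0
39.98815107644244 [ 0.93  0.63 -1.19  2.02  0.72  0.99  0.07] 12.956244980162706
r,ang 78.37573531935983 150.25868084672499
150.3 [ 0.01  0.04 -0.  ]
146.2 [ 0.53 -0.14 -0.  ]
142.2 [ 1.06 -0.27 -0.  ]
138.2 [ 1.6  -0.37 -0.  ]
134.2 [ 2.14 -0.43 -0.  ]
130.2 [ 2.69 -0.45 -0.  ]
126.2 [ 3.23 -0.43 -0.  ]
122.2 [ 3.78 -0.38 -0.  ]
118.1 [ 4.32 -0.28 -0.  ]
114.1 [ 4.85 -0.15 -0.01]
110.1 [ 5.37  0.02 -0.01]
106.1 [ 5.87  0.22 -0.01]
102.1 [ 6.37  0.46 -0.01]
98.1 [ 6.84  0.73 -0.01]
94.1 [ 7.29  1.04 -0.01]
90.0 [ 7.72  1.37 -0.01]
```

```bash
python3 -m handwheel '[{"x":0.25,"y":-0.07,"z":0,"ax":0,"ay":0,"az":1,"jaw":-1},{"x":0.53,"y":-0.14,"z":0,"ax":0,"ay":0,"az":3,"jaw":-1},{"x":1.06,"y":-0.27,"z":0,"ax":0,"ay":0,"az":5,"jaw":-1},{"x":1.6,"y":-0.37,"z":0,"ax":0,"ay":0,"az":8,"jaw":-1},{"x":2.14,"y":-0.43,"z":0,"ax":0,"ay":0,"az":10,"jaw":-1},{"x":2.69,"y":-0.45,"z":0,"ax":0,"ay":0,"az":13,"jaw":-1},{"x":3.23,"y":-0.43,"z":0,"ax":0,"ay":0,"az":16,"jaw":-1},{"x":3.78,"y":-0.38,"z":0,"ax":0,"ay":0,"az":18,"jaw":-1},{"x":4.32,"y":-0.28,"z":0,"ax":0,"ay":0,"az":21,"jaw":-1},{"x":4.85,"y":-0.15,"z":0,"ax":0,"ay":0,"az":24,"jaw":-1},{"x":5.37,"y":0.02,"z":0,"ax":0,"ay":0,"az":26,"jaw":-1},{"x":5.87,"y":0.22,"z":0,"ax":0,"ay":0,"az":29,"jaw":-1},{"x":6.37,"y":0.46,"z":0,"ax":0,"ay":0,"az":32,"jaw":-1},{"x":6.6,"y":0.6,"z":0,"ax":0,"ay":0,"az":33,"jaw":-1},{"x":6.84,"y":0.73,"z":0,"ax":0,"ay":0,"az":35,"jaw":-1},{"x":6.84,"y":0.73,"z":0,"ax":0,"ay":0,"az":35,"jaw":-1},{"x":6.84,"y":0.73,"z":0,"ax":0,"ay":0,"az":35,"jaw":-1}]'
python3 wl.py w7 vial_red_centre lens_centre lens_arm_post
python3 - <<'E'
from h import *
im,d=grab_frame('side');cv2.imwrite('pics/side2.png',im);cv2.imwrite('pics/side2c.png',cv2.resize(im[140:300,220:420],None,fx=3.5,fy=3.5,interpolation=cv2.INTER_CUBIC))
E
```

```text
t: 15.5
eef_pos: [543.0, 12.1, 125.7]
eef_rot: [-3.139, -0.137, 0.004]
ft_force: [-5.8, 0.5, 7.6]
width: 12.7
15.5 [543.   12.1 125.7] 5.0148448707167965 [ 0.69  0.63 -1.    1.89  0.63  0.99 -0.52] F [-5.8  0.5  7.6] w 12.702077618304212
lens_centre [316.7 195.3] 0.7 [536.9  59.5 108. ]
lens_arm_post [319.7 316.5] 0.8 [542.9  10.3 142. ]
```

View pics/w7.png

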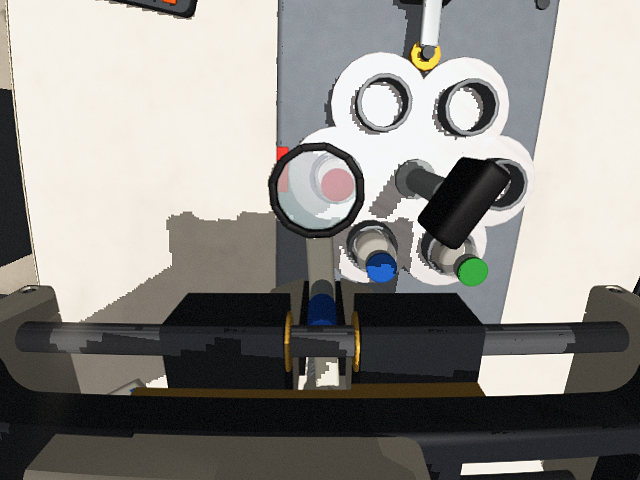

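View pics/side2c.png

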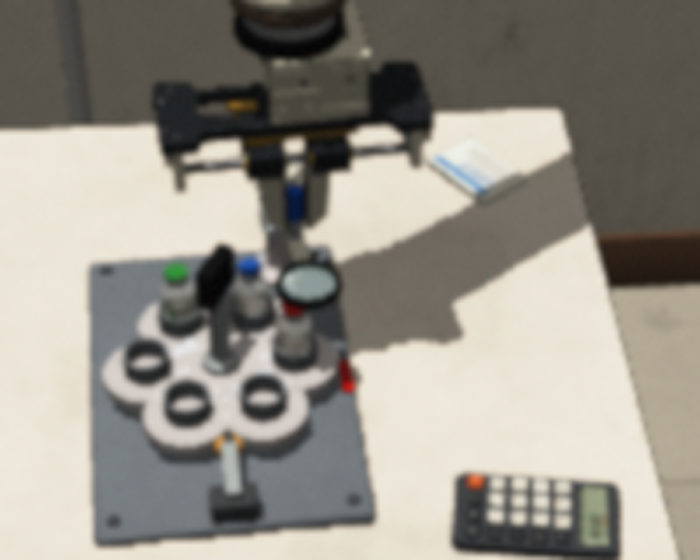

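```bash
python3 -m handwheel '[{"x":0.1,"y":0,"z":0,"ax":0,"ay":0,"az":0,"jaw":-1},{"x":0.2,"y":0,"z":0,"ax":0,"ay":0,"az":0,"jaw":-1},{"x":0.3,"y":0,"z":0,"ax":0,"ay":0,"az":1,"jaw":-1},{"x":0.4,"y":0,"z":0,"ax":0,"ay":0,"az":1,"jaw":-1},{"x":0.5,"y":0,"z":0,"ax":0,"ay":0,"az":2,"jaw":-1},{"x":0.6,"y":0,"z":0,"ax":0,"ay":0,"az":2,"jaw":-1},{"x":0.6,"y":0,"z":0,"ax":0,"ay":0,"az":2,"jaw":-1},{"x":0.6,"y":0,"z":0,"ax":0,"ay":0,"az":2,"jaw":-1}]' 40
```

```text
t: 16.55
eef_pos: [548.4, 12.8, 125.6]
eef_rot: [-3.14, -0.082, 0.006]
ft_force: [-8.1, 0.3, 9.2]
width: 12.8
```

```bash
python3 -m handwheel '[{"x":0.1,"y":0,"z":0,"ax":0,"ay":0,"az":0,"jaw":-1},{"x":0.1,"y":0,"z":0,"ax":0,"ay":0,"az":0,"jaw":-1},{"x":0.1,"y":0,"z":0,"ax":0,"ay":0,"az":0,"jaw":-1}]'
```

```text
t: 16.85
eef_pos: [549.2, 12.9, 125.6]
eef_rot: [-3.14, -0.082, 0.007]
ft_force: [-7.9, 0.0, 9.6]
width: 12.5
```

```bash
python3 -m handwheel '[{"x":0.1,"y":0,"z":0,"ax":0,"ay":0,"az":0,"jaw":-1},{"x":0.1,"y":0,"z":0,"ax":0,"ay":0,"az":0,"jaw":-1},{"x":0.1,"y":0,"z":0,"ax":0,"ay":0,"az":0,"jaw":-1}]'
```

```text
t: 17.15
eef_pos: [550.1, 13.0, 125.6]
eef_rot: [-3.14, -0.083, 0.007]
ft_force: [-8.8, 0.3, 10.3]
width: 12.1
```

```bash
python3 -m handwheel '[{"x":0.1,"y":0,"z":0,"ax":0,"ay":0,"az":0,"jaw":-1},{"x":0.1,"y":0,"z":0,"ax":0,"ay":0,"az":0,"jaw":-1},{"x":0.1,"y":0,"z":0,"ax":0,"ay":0,"az":0,"jaw":-1}]'
```

```text
t: 17.45
eef_pos: [550.2, 13.1, 125.6]
eef_rot: [3.14, 0.083, -0.01]
ft_force: [-12.1, 0.2, 12.2]
width: 12.7
```

```bash
python3 -m handwheel '[{"x":0.1,"y":0,"z":0,"ax":0,"ay":0,"az":0,"jaw":-1},{"x":0.1,"y":0,"z":0,"ax":0,"ay":0,"az":0,"jaw":-1},{"x":0.1,"y":0,"z":0,"ax":0,"ay":0,"az":0,"jaw":-1}]'
```

```text
t: 17.75
eef_pos: [550.3, 13.1, 125.5]
eef_rot: [3.14, 0.083, -0.012]
ft_force: [-14.6, -0.9, 14.5]
width: 13.0
```

```bash
python3 -m handwheel '[{"x":0.1,"y":0,"z":0,"ax":0,"ay":0,"az":0,"jaw":-1},{"x":0.1,"y":0,"z":0,"ax":0,"ay":0,"az":0,"jaw":-1},{"x":0.1,"y":0,"z":0,"ax":0,"ay":0,"az":0,"jaw":-1}]'; python3 wl.py w8 lens_centre lens_arm_post
```

```text
t: 18.05
eef_pos: [550.4, 13.1, 125.5]
eef_rot: [3.139, 0.083, -0.015]
ft_force: [-17.2, -0.6, 17.2]
width: 12.1
18.05 [550.4  13.1 125.5] 3.0375639111787844 [ 0.67  0.64 -0.99  1.87  0.63  1.   -0.54] F [-17.2  -0.6  17.2] w 12.108010762591
lens_centre [323.6 190.8] 0.78 [549.1  63.2 108. ]
lens_arm_post [319.7 314.8] 0.71 [550.3  12.3 142. ]
```

View pics/w8.png

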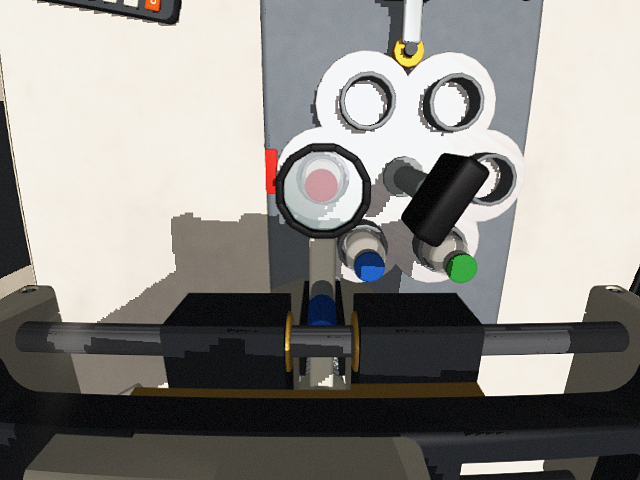

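```bash
python3 -m handwheel '[{"x":0,"y":0,"z":0,"ax":0,"ay":0,"az":0,"jaw":-1},{"x":0,"y":0,"z":0,"ax":0,"ay":0,"az":0,"jaw":-1},{"x":0,"y":0,"z":0,"ax":0,"ay":0,"az":0,"jaw":-1},{"x":0,"y":0,"z":0,"ax":0,"ay":0,"az":0,"jaw":-1},{"x":0,"y":0,"z":0,"ax":0,"ay":0,"az":0,"jaw":-1}]'
python3 - <<'E'
from h import *
im,d=grab_frame('side');cv2.imwrite('pics/side3.png',im)
a=cv2.resize(im[140:300,220:420],None,fx=3,fy=3,interpolation=cv2.INTER_CUBIC);cv2.imwrite('pics/side3c.png',a)
names={'calculator_centre':7,'gauze_pack_centre':4,'medical_tape_centre':12,'iodine_bottle_centre':52}
o=cv2.imread('pics/side0.png')
print(np.abs(im.astype(int)-o)[290:,:].max(2).__gt__(40).sum())
for k,z in names.items():
    for q in place_of('side',k)[:1]: print(k,np.round(q['uv'],1),q['conf'],np.round(atz(*cam('side'),q['uv'],z)))
E
```

```text
t: 18.7
eef_pos: [550.4, 13.1, 125.5]
eef_rot: [3.139, 0.083, -0.015]
ft_force: [-17.3, 0.0, 16.8]
width: 12.4
0
calculator_centre [370.4 289.3] 0.88 [389. 213.   7.]
gauze_pack_centre [355.5 187.7] 0.59 [ 375. -200.    4.]
medical_tape_centre [304.  363.4] 0.87 [563. 415.  12.]
iodine_bottle_centre [349.5 364.8] 0.77 [470. 451.  52.]
```

View pics/side3c.png

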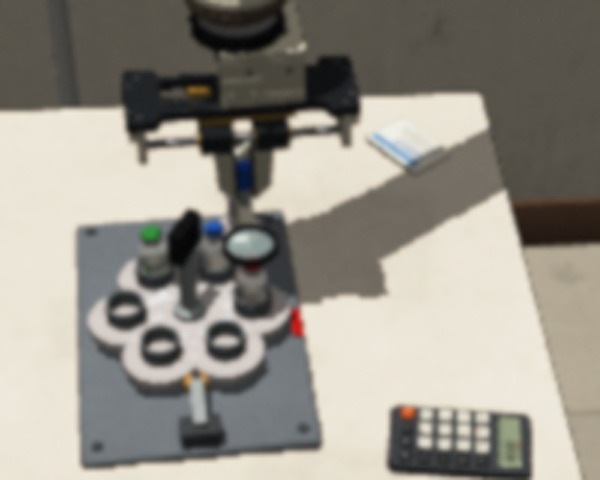

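The side picture shows the lens over the red vial at about (250,245). All three vials are upright, and the calculator and gauze pack look unmoved. The hold is steady against the stop.

```bash
python3 -c "
from cell import job
print(job.hand_in())"
```

```text
the job is handed in; nothing more can be done
None
```

I turned the carousel one click counter-clockwise by its bar grip, so the red-capped vial now stands at the viewing place. I then let go so the carousel could seat in its detent. After that I gripped the magnifier arm's blue post, swung it to its stop, and handed the job in at 18.7 s with the post still gripped.

- **Red vial:** after I let go, the wrist, side and top cameras put it within about 7 mm of the viewing place. The wrist view, the closest of the three, agreed to about 3 mm with the network's own mark for the viewing place. I did not measure the detent seating separately.
- **Arm at its stop:** the gripper stayed at x ≈ 550.4 mm while the commanded push grew, with the reaction rising from 9 to 17 N. That was within 0.5 mm of where I expected the stop. The lens measured at (549, 63) mm, over the red vial.
- **Steadiness:** position and force held steady over the last half second before hand-in.
- **Vials and bystanders:** all three vials looked upright in the last side picture. The part of that picture showing the bottle and tape was unchanged from the start, and the calculator and gauze pack looked unmoved.

**Check that disagreed:** an upward force of about 17 N showed on the tool during the final push. I did not expect it and cannot fully explain it. It is well below the limits and was steady at hand-in.

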